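# Load a steel roller into its ramp rack and shut the keeper

## Task

With the fingertips shut, push the steel roller slowly up the wooden ramp rack until it drops into the seat against the stop at the top; stay behind it all the way so that it never runs away or rolls back down, and do not grip or lift it. Then push the keeper bar by its upright post, round across the ramp behind the seated roller as far as it goes, and leave the other things on the bench where they are.

Things in the scene. Friction and masses are not known exactly. Their poses are not given: they have to be found in the camera images.
- rack: Fixed wooden ramp rack, 250 mm long, 124 mm wide, with a sloping steel deck. Origin: on the bench under its middle; x points uphill along the ramp, y across it (left when looking uphill), z up. All rack x, y and heights below are in this frame, in mm. The channel is 88 mm wide (y = -44 to 44) between side rails 10 mm thick, whose tops stand 26 mm above the deck.
- deck (a point): Frame on the deck surface at the lip (rack x = -110, y = 0, height 18): x up along the sloping deck, z square to it. The deck rises at 0.12 rad: height = 18 + 0.1206 (rack x + 110), up to the crest. The roller's centre is 25 mm above the deck in this frame while it lies on the slope.
- lip (a point): Middle of the top of the lip across the low end: rack x = -120 to -110, top at height 24, 6 mm above the deck. The roller rests against it at the start. Below the lip there is free room for the fingers.
- crest (a point): Top edge of the deck, rack x = 60, height 38.5. Beyond it lies the seat, a level floor 4 mm lower (height 34.5), which runs to the stop.
- stop_face (a point): Face of the upright stop at the top end, rack x = 100, at the height of the seated roller's centre; the stop's top is at height 68.5.
- roller: Loose plain steel roller, 50 mm diameter, 80 mm long, about 0.35 to 0.7 kg, lying across the ramp. Origin at its centre, y along its axis (parallel to the rack's y); x and z turn as it rolls. Polished and oiled: its friction against fingers and deck is about 0.35, so it slips along a fingertip that pushes it.
- roller_center (a point): Centre of the roller: at the start about rack x = -96, height 45; seated at rack x = 74 to 75, height 59.5.
- seat (a point): Where the roller's centre comes to be when it is seated against the stop (rack x = 74.5, y = 0, height 59.5). Once over the crest it drops 4 mm into the seat by itself and stays there.
- keeper (a joint): Angle q of the keeper bar, which swings level about its pivot on the right-hand rail. From the pivot it points along (-cos q, sin q) in the rack's x, y. 0: over the rail, pointing downhill; negative: swung outwards, clear of the ramp, as at the start (-0.45 to -0.1 rad); 1.57: shut at its end stop, square across the ramp behind the seated roller. Stiff (0.05 N m), stays where it is left.
- keeper_pivot (a point): Pivot of the keeper, a flat steel bar 92 mm long, 10 mm wide, 9 mm thick, underside at height 65. This point is half-way up the bar: rack x = 41, y = -52, height 69.5.
- keeper_post (a point): Centre of the keeper's upright post, 12 mm diameter with a ball end of 14 mm, 80 mm from the pivot; the post stands from height 74 to 110, this point is at height 89.
- spool: Bystander: spool of wire, 54 mm across, 37 mm high, beside the left rail. Origin at its underside.
- jar: Bystander: small round jar, 41 mm across, 36 mm high, beside the left rail. Origin at its underside.
- dropper: Bystander: dropper bottle, 33 mm across, 102 mm high, beyond the stop. Origin at its underside.
- coil: Bystander: coil of copper wire, 64 mm across, flat on the bench. Origin at its underside.
- cutters: Bystander: pair of cutters, 122 mm long, flat on the bench. Origin at its underside.
- block: Bystander: square steel bench block, 64x64x19 mm. Origin at its underside.
- pen: Bystander: marker pen, 135 mm long, on the bench. Origin at its underside.
Mind the look-alikes: they are no part of the job. Several things have the shape of the roller; the one meant has the colours described above.

How it is judged:
On the way, in this order (a step that is already met when the one before it is completed fails the run):
1. the roller lies in the seat against the stop, the keeper still open (x of roller_center in the frame of rack above 0.07 m and z of roller_center in the frame of rack between 0.056 and 0.0625 m and linear speed of roller below 0.03 m/s and value of joint keeper below 1 rad), for 0.2 s.
2. the keeper is shut behind it (value of joint keeper above 1.42 rad), for 0.2 s.
At the end, for the whole second after the job is handed in: The roller lies still in the seat (centre at rack x over 70 mm, height 56 to 62.5 mm, within 12 mm of the middle, axis within 0.15 rad of the rack's y) and the keeper stands at over 1.42 rad (its stop is at 1.57) (x of roller_center in the frame of rack above 0.07 m and z of roller_center in the frame of rack between 0.056 and 0.0625 m and linear speed of roller below 0.03 m/s and y of roller_center in the frame of rack between -0.012 and 0.012 m and angle between the y axis of roller and the y axis of rack, either way round below 0.15 rad and value of joint keeper above 1.42 rad); the robot touches nothing.
It fails at once if the roller is lifted: its centre over 40 mm above the deck (25 mm when it lies on it) (z of roller_center in the frame of deck above 0.04 m).
It fails at once if the roller runs away or rolls back: faster than 0.33 m/s (linear speed of roller above 0.33 m/s).
It fails at once if the roller is left alone on the slope (rack x -60 to 50 mm, grasp point over 110 mm away) (x of roller_center in the frame of rack between -0.06 and 0.05 m and horizontal distance between the grasp point and roller_center above 0.11 m).
It fails at once if a bystander is moved by more than 20 mm (distance of any of spool, jar, dropper, coil, cutters, block, pen from where it was at the start of the episode above 0.02 m).
It also fails if it takes over 58 s, if anything falls off the work surface, if the arm or the gripper's body presses on something with over 40 N, if the wrist force passes 120 N, or if a joint passes its speed limit or range.

## Robot

A 7-joint arm with a two-finger parallel gripper is mounted at the origin on a cart in front of the work surface, level with it; the furniture and walls round the work are solid. World frame = base frame: x ahead of the robot, y to its left, z up, the work surface at z = 0. Lengths are in m, angles in rad, forces in N, time in s.
With the tool pointing down it reaches from about 0.4 to 0.925 m from the base axis. Payload 4.1 kg.
Tool frame: the origin (TCP) lies on the centre line of the jaws, within the pads' length; the fingertips stand 22 mm ahead of it and the grasp point (between the pads) lies 3 mm ahead of it; z points along the fingers, y is the line along which they close (so a half turn about z gives the same grasp; the last joint's range is limited). The gripper opens to 85 mm and grips with 20 to 120 N. Pads are 22 mm wide; open, the fingers measure 114 mm over their backs; the gripper's body (76 mm by 85 mm) begins 54 mm behind the grasp point. The pads swing forward as they close: fully open they stand 13 mm farther back than shut.
Start: joints at [1.149, 0.398, 0.045, 1.537, -0.019, 1.207, -0.051], TCP at [0.206, -0.616, 0.253] pointing down, gripper open.
Joint ranges: [-2.82, 2.82], [-0.49, 2.23], [-1.37, 1.46], [0, 2.46], [-1.36, 4.5], [0.23, 2], [-2.94, 2.94]. Speed limits (rad/s): [2.57, 2.57, 3.14, 3.14, 3.14, 3.14, 3.14].

## Interface

Orientations are given as a rotation vector (axis times angle).
In Python, from plant import bot gives the robot as it stands.
- The arm moves only by the shell command python3 -m inch 'ROWS' [OPENING] [FORCE]. ROWS is JSON, a list of rows, each a list of 2 entries, a list of its own where there are three numbers: the shift along the world's x, y, z in m, then the turn about the world's z in rad. In form: [[[tx, ty, tz], twist], ...]. A call has 1 to 8 rows; each row is the pose to reach, as a shift and turn from the pose commanded when the call began; what a row does not reach only later rows make up. A row lasts 1/10 s, in which the tool goes at most 50 mm and 8.59 degrees, less where a joint would pass 70% of its speed; a pose out of reach is approached as far as the arm can. A call with a gripper value outside its range is refused whole. OPENING is the finger opening in m, from 0 to 0.0854, set as the call begins (- or left out, the last holds). The fingers move at their own pace and stop on an object; FORCE is the grip in N (left out, the last holds). Time passes only in rows, so rows that repeat a pose let the fingers close. It gives the time, the measured TCP pose, the force, the opening and the grip force at its end, in the units of the state.
- bot.observe(): the state, without advancing time (a new reading comes with each control period).
- bot.grab_frame(name): name is "scene" or "top"; returns the picture (384x512x3 uint8, blue, green, red); there is no depth.
- bot.camera_params(name): a dict with "mtx" (3x3 intrinsics, pixels), "rvec" (rotation vector, rad) and "tvec" (3), from world to camera coordinates, as OpenCV has them. Camera axes: x right, y down, z forward; pixel columns grow to the right and rows downward; lengths in m; the calibration is good to about 2 mm. A picture is of the moment at which its call begins. camera_params takes no time and is no camera call.
- bot.finish_job(): hands the job in; it is judged then, once.
The state is a dict: "clock": time; "qpos": joint angles; "qvel": joint speeds; "joint_torque": joint torques, N m; "ee_pos": TCP position; "tool_rot": TCP orientation; "ft_force": force on the tool from outside, world axes, zero at the start; "wrist_torque": the same for the moment, N m; "grip_width": opening from 0.0 (shut) to 1.0 (fully open); "finger_force": force on a finger pad.
Only numpy, scipy, OpenCV 4.12 (cv2) and the standard library are available. Lean on these libraries where they do the work, as an engineer would, in place of code of your own. Each camera call takes 0.05 s, during which the arm holds its last target. There are 200 camera calls.

## Working session

There is one attempt and no reset: what is moved stays moved. The work goes in short steps, Python scripts to look and compute and a shell command to move; the robot and the scene stay as the last step left them, time stands still between calls to the robot, and variables do not carry over. Pictures are saved under pics/ and viewed, at most 10 in all, crops included, and the job is handed in when it is done.

```bash
ls; mkdir -p pics
python3 - <<'E'
from plant import bot
import cv2
for n in("scene","top"):
    cv2.imwrite(f"pics/{n}0.png",bot.grab_frame(n))
    p=bot.camera_params(n);print(n,p)
print(bot.observe())
E
```

```text
pics
scene {'mtx': array([[355.25105345,   0.        , 252.23258971],
       [  0.        , 355.25105345, 188.59222112],
       [  0.        ,   0.        ,   1.        ]]), 'rvec': array([ 0.93027466, -2.35822917,  1.21578525]), 'tvec': array([0.5088934 , 0.20638857, 0.75310016])}
top {'mtx': array([[402.56392621,   0.        , 254.44250172],
       [  0.        , 402.56392621, 189.93303738],
       [  0.        ,   0.        ,   1.        ]]), 'rvec': array([ 2.22807376, -2.16626963,  0.05328819]), 'tvec': array([0.14114181, 0.55044152, 1.38028579])}
{'clock': 0.1, 'qpos': array([ 1.14898721,  0.39913931,  0.04503002,  1.53776897, -0.01869089,
        1.20688266, -0.05070126]), 'qvel': array([-4.43199195e-05, -1.19357446e-03,  3.59753877e-03, -2.44674339e-03,
       -8.02562990e-04, -3.79612737e-04, -8.00067393e-04]), 'joint_torque': array([ 4.48352803e-03, -4.76262581e+01,  1.37011115e+00, -2.54949313e+01,
        1.18552145e-02,  4.99141635e-03,  2.78354662e-06]), 'ee_pos': array([ 0.20605861, -0.61591213,  0.25234677]), 'tool_rot': array([-3.09902374e+00, -5.04776093e-01,  6.48622871e-04]), 'ft_force': array([-0.86452099,  0.13849253, -0.37152762]), 'wrist_torque': array([ 0.01796048, -0.02013688, -0.01249888]), 'finger_force': 0.0, 'grip_width': 0.9954959297803319}
```

View pics/top0.png

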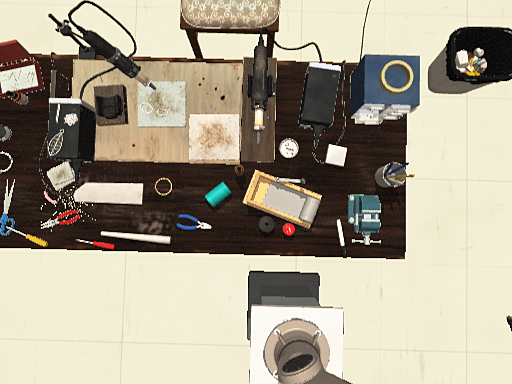

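View pics/scene0.png

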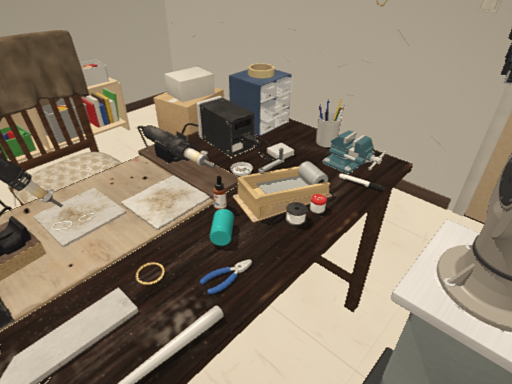

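The top view shows the rack at about (283,200), running from the stop on the left to the low end on the right. The scene view shows it at (283,190), with the steel roller at its low end (312,174). Look-alikes are the teal cylinder (top 218,193; scene 222,227) and the white tube (135,237). The grey steel one inside the rack fits the description. I'll confirm it in an enlarged crop.

Run:
```python
import cv2,numpy as np
a=cv2.imread("pics/top0.png")[160:245,235:330];b=cv2.imread("pics/scene0.png")[155:225,228:338]
a=cv2.resize(a,None,fx=4.2,fy=4.2,interpolation=cv2.INTER_CUBIC);b=cv2.resize(b,None,fx=3.6,fy=3.6,interpolation=cv2.INTER_CUBIC)
c=np.zeros((600,800,3),np.uint8);c[:a.shape[0],:a.shape[1]]=a;c[:b.shape[0],402:402+b.shape[1]]=b[:,:398]
cv2.imwrite("pics/crop0.png",c[:360])
```

```text
(no output)
```

View pics/crop0.png

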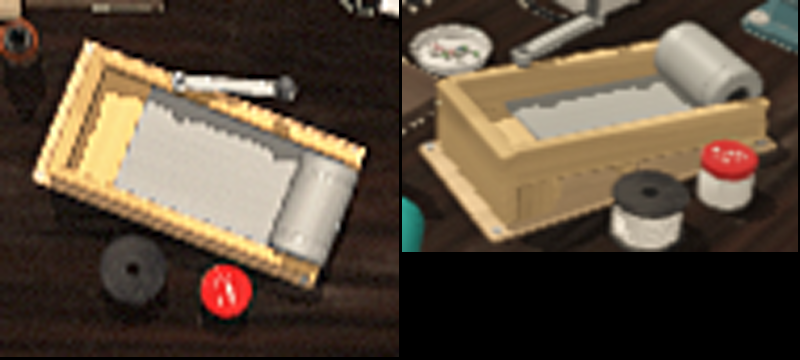

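The crop confirms the steel roller at the rack's low end, at top pixel ≈(310,209). The keeper pivot is at ≈(278,179) and its post at ≈(303,181). The spool and jar stand on the near side. Uphill is image-left, which is roughly world +y.

```bash
cat > h.py <<'E'
import cv2,numpy as np
from plant import bot
def ray(n,uv):
    p=bot.camera_params(n);R=cv2.Rodrigues(p["rvec"])[0];c=-R.T@p["tvec"]
    d=R.T@np.linalg.solve(p["mtx"],[uv[0],uv[1],1]);return c,d/np.linalg.norm(d)
def plane(n,uv,z):
    c,d=ray(n,uv);return c+d*(z-c[2])/d[2]
def proj(n,P):
    p=bot.camera_params(n);return cv2.projectPoints(np.float64(P).reshape(-1,1,3),p["rvec"],p["tvec"],p["mtx"],None)[0].reshape(-1,2)
def fit(rk,w):  # rack (x,y)->world: least squares rigid
    rk=np.float64(rk);w=np.float64(w);a=rk[:,0]+1j*rk[:,1];b=w[:,0]+1j*w[:,1]
    t=np.angle(np.sum((b-b.mean())*np.conj(a-a.mean())));o=b.mean()-np.exp(1j*t)*a.mean()
    return t,o,np.abs(b-np.exp(1j*t)*a-o)
E
python3 - <<'E'
from h import *
print("cams",ray("top",(0,0))[0],ray("scene",(0,0))[0])
T=lambda u,v:(235+(u+.5)/4.2-.5,160+(v+.5)/4.2-.5)
S=lambda u,v:(228+(u-402+.5)/3.6-.5,155+(v+.5)/3.6-.5)
pts=dict(roller=(T(316,206),.045),pivot=(T(180,80),.074),post=(T(287,87),.108),stopA=(T(90,42),.0685),stopB=(T(40,180),.0685),lowA=(T(363,150),.044),lowB=(T(315,285),.006),r1=(T(305,150),.045),r2=(T(275,245),.045),crA=(T(147,88),.0385),crB=(T(118,186),.0385),spool=(T(132,270),.037),jar=(T(226,291),.036))
W={k:plane("top",*v)[:2] for k,v in pts.items()}
for k,v in W.items():print(k,v.round(4))
t,o,e=fit([(-.096,0),(.041,-.052)],[W["roller"],W["pivot"]]);print(t,o,e)
u=np.exp(-1j*t)
for k,v in W.items():
    r=u*(v[0]+1j*v[1]-o);print(k,round(r.real*1e3),round(r.imag*1e3))
E
```

```text
cams [0.4794257  0.15634437 1.40492106] [0.04114038 0.7096507  0.60285316]
roller [ 0.4867 -0.0322]
pivot [0.5829 0.0813]
post [0.5771 0.0008]
stopA [0.6115 0.1531]
stopB [0.501  0.1896]
lowA [ 0.5328 -0.0692]
lowB [ 0.4218 -0.0382]
r1 [ 0.5315 -0.0224]
r2 [4.545e-01 1.000e-04]
crA [0.5784 0.1058]
crB [0.4984 0.1272]
spool [0.431 0.114]
jar [0.4162 0.0377]
1.2306193692014855 (0.519448501322852+0.05915861815173919j) [0.00108862 0.00108862]
roller -97 0
pivot 42 -52
post -36 -74
stopA 119 -55
stopB 117 61
lowA -117 -55
lowB -124 60
r1 -73 -39
r2 -77 41
crA 64 -40
crB 57 43
spool 22 102
jar -55 90
```

```bash
cat >> h.py <<'E'
TH=1.2306;O=np.array([.5194,.0592])
def r2w(x,y): return O+np.array([np.cos(TH)*x-np.sin(TH)*y,np.sin(TH)*x+np.cos(TH)*y])
def w2r(p): d=np.array(p)[:2]-O; return np.array([np.cos(TH)*d[0]+np.sin(TH)*d[1],-np.sin(TH)*d[0]+np.cos(TH)*d[1]])
def st():
    s=bot.observe();R=cv2.Rodrigues(s["tool_rot"])[0];y=R[:,1]
    print("t",round(s["clock"],2),"tcp",s["ee_pos"].round(4),"rack",(w2r(s["ee_pos"])*1e3).round(1),"yaw_y",round(np.arctan2(y[1],y[0]),3),"z",R[:,2].round(3),"F",s["ft_force"].round(1),"g",round(s["grip_width"],3));return s
E
python3 - <<'E'
from h import *
s=st();print(s["qpos"].round(3))
print(r2w(-.150,0)-s["ee_pos"][:2],"target y dir",TH+np.pi/2, TH-np.pi/2)
print("vise",plane("top",(352,215),.08),plane("top",(340,230),.01))
E
```

```text
t 0.1 tcp [ 0.2061 -0.6159  0.2523] rack [-741.    70.1] yaw_y -1.248 z [-0.001  0.002 -1.   ] F [-0.9  0.1 -0.4] g 0.995
[ 1.149  0.399  0.045  1.538 -0.019  1.207 -0.051]
[0.26329057 0.53370875] target y dir 2.8013963267948965 -0.34019632679489664
vise [ 0.46963274 -0.16622061  0.08      ] [ 0.41624797 -0.14267763  0.01      ]
```

```bash
python3 -m inch '[[[0.02,0.04,0],0.07],[[0.04,0.08,0],0.14],[[0.06,0.12,0],0.21],[[0.08,0.16,0],0.28],[[0.1,0.2,0],0.35],[[0.12,0.24,0],0.42],[[0.14,0.28,0],0.49],[[0.16,0.32,0],0.56]]' 0 30 && python3 -m inch '[[[0.02,0.04,0],0.07],[[0.04,0.08,0],0.14],[[0.06,0.12,0],0.21],[[0.08,0.16,0],0.28],[[0.1,0.21,0],0.35],[[0.1,0.214,0],0.348],[[0.1,0.214,0],0.348],[[0.1,0.214,0],0.348]]'
python3 -c "
from h import *
s=st();d=r2w(-.150,0)-s['ee_pos'][:2];print(d)
cv2.imwrite('pics/top1.png',bot.grab_frame('top'))"
```

```text
clock: 0.9
ee_pos: [0.3665, -0.2946, 0.2531]
tool_rot: [-2.839, -1.346, 0.0]
ft_force: [0.8, -0.0, -0.2]
grip_width: 0.003
finger_force: 0.0
clock: 1.7
ee_pos: [0.4655, -0.0839, 0.253]
tool_rot: [2.567, 1.811, -0.002]
ft_force: [0.0, 0.4, 0.7]
grip_width: -0.002
finger_force: 0.0
t 1.7 tcp [ 0.4655 -0.0839  0.253 ] rack [-152.8    3. ] yaw_y -0.342 z [-0.001 -0.001 -1.   ] F [0.  0.4 0.7] g -0.002
[0.00380669 0.00167436]
```

```bash
python3 -m inch '[[[0.004,0.002,-0.04],0],[[0.004,0.002,-0.08],0],[[0.004,0.002,-0.12],0],[[0.004,0.002,-0.15],0],[[0.004,0.002,-0.18],0],[[0.004,0.002,-0.19],0],[[0.004,0.002,-0.196],0],[[0.004,0.002,-0.196],0]]'
python3 -c "
from h import *
s=st()
b=bot.grab_frame('scene')[130:230,238:368]
cv2.imwrite('pics/s2.png',cv2.resize(b,None,fx=6,fy=6,interpolation=cv2.INTER_CUBIC))"
```

```text
clock: 2.55
ee_pos: [0.4704, -0.0813, 0.0575]
tool_rot: [2.566, 1.812, -0.0]
ft_force: [0.3, 1.0, -0.1]
grip_width: -0.003
finger_force: 0.0
t 2.55 tcp [ 0.4704 -0.0813  0.0575] rack [-148.8   -0.7] yaw_y -0.341 z [ 0. -0. -1.] F [ 0.3  1.  -0.1] g -0.003
```

View pics/s2.png

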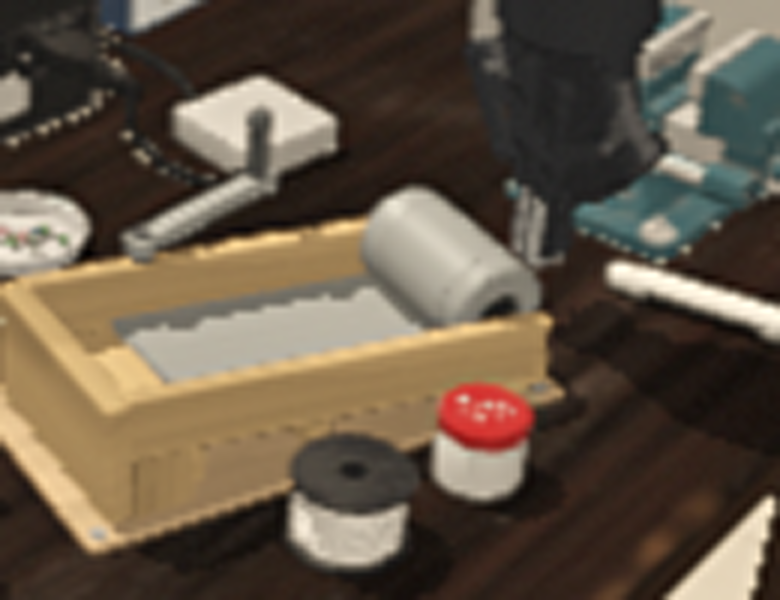

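The fingers, at crop (530,230), stand behind the roller below the lip. I'll start pushing.

```bash
python3 -m inch '[[[0.001,0.003,0],0],[[0.002,0.006,0],0],[[0.003,0.0085,0],0],[[0.004,0.0113,0],0],[[0.005,0.0141,0],0],[[0.006,0.017,0.001],0],[[0.007,0.0198,0.001],0],[[0.008,0.0226,0.001],0]]'
python3 -m inch '[[[0.001,0.0028,0.0004],0],[[0.002,0.0057,0.0007],0],[[0.003,0.0085,0.001],0],[[0.004,0.0113,0.0014],0],[[0.005,0.0141,0.0018],0],[[0.006,0.017,0.0022],0],[[0.007,0.0198,0.0025],0],[[0.008,0.0226,0.003],0]]'
python3 -c "
from h import *
s=st()
b=bot.grab_frame('top')[160:245,235:350]
cv2.imwrite('pics/t3.png',cv2.resize(b,None,fx=6,fy=6,interpolation=cv2.INTER_CUBIC))"
```

```text
clock: 3.4
ee_pos: [0.478, -0.0588, 0.0584]
tool_rot: [2.565, 1.812, -0.002]
ft_force: [-1.3, -2.8, 2.4]
grip_width: -0.0
finger_force: 1.7
clock: 4.2
ee_pos: [0.4862, -0.035, 0.0613]
tool_rot: [2.565, 1.814, -0.0]
ft_force: [-0.8, -2.9, 1.4]
grip_width: -0.0
finger_force: 1.5
t 4.2 tcp [ 0.4862 -0.035   0.0613] rack [-99.9  -0.2] yaw_y -0.34 z [-0. -0. -1.] F [-0.8 -2.9  1.4] g -0.0
```

View pics/t3.png

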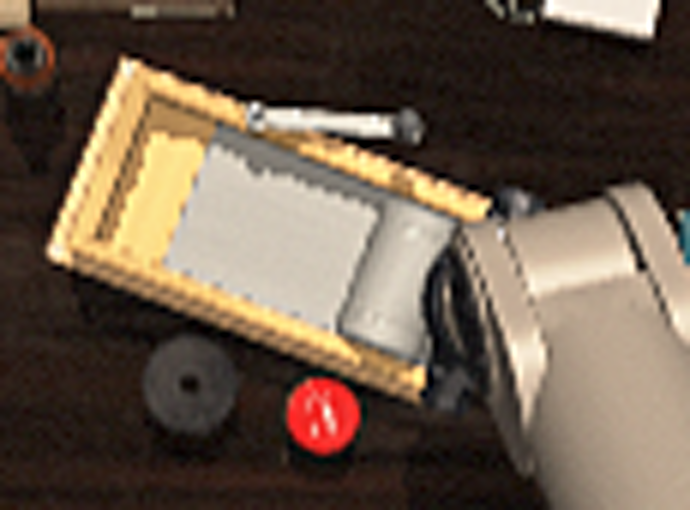

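The roller is in contact and moving squarely, with its front edge around crop x≈365 and a push of about 3 N. I'll continue up the ramp.

```bash
for i in 1 2; do :; done
python3 -m inch '[[[0.001,0.0028,0.0004],0],[[0.002,0.0057,0.0007],0],[[0.003,0.0085,0.001],0],[[0.004,0.0113,0.0014],0],[[0.005,0.0141,0.0018],0],[[0.006,0.017,0.0022],0],[[0.007,0.0198,0.0025],0],[[0.008,0.0226,0.003],0]]' | grep -E 'pos|ft'
python3 -m inch '[[[0.001,0.0028,0.0004],0],[[0.002,0.0057,0.0007],0],[[0.003,0.0085,0.001],0],[[0.004,0.0113,0.0014],0],[[0.005,0.0141,0.0018],0],[[0.006,0.017,0.0022],0],[[0.007,0.0198,0.0025],0],[[0.008,0.0226,0.003],0]]' | grep -E 'pos|ft'
python3 -m inch '[[[0.001,0.0028,0.0004],0],[[0.002,0.0057,0.0007],0],[[0.003,0.0085,0.001],0],[[0.004,0.0113,0.0014],0],[[0.005,0.0141,0.0018],0],[[0.006,0.017,0.0022],0],[[0.007,0.0198,0.0025],0],[[0.008,0.0226,0.003],0]]' | grep -E 'pos|ft'
python3 -c "
from h import *
s=st()
b=bot.grab_frame('top')[160:245,235:350]
a=bot.grab_frame('scene')[130:230,238:368]
cv2.imwrite('pics/t4.png',np.hstack([cv2.resize(a,(400,340),interpolation=cv2.INTER_CUBIC),cv2.resize(b,(400,340),interpolation=cv2.INTER_CUBIC)]))"
```

```text
ee_pos: [0.4943, -0.0124, 0.0644]
ft_force: [-1.0, -3.3, 2.5]
ee_pos: [0.5023, 0.0102, 0.0673]
ft_force: [-1.1, -3.1, 0.8]
ee_pos: [0.5103, 0.0328, 0.0704]
ft_force: [-1.6, -2.0, 1.2]
t 6.65 tcp [0.5103 0.0328 0.0704] rack [-27.9  -0.2] yaw_y -0.34 z [ 0. -0. -1.] F [-1.6 -2.   1.2] g 0.0
```

View pics/t4.png

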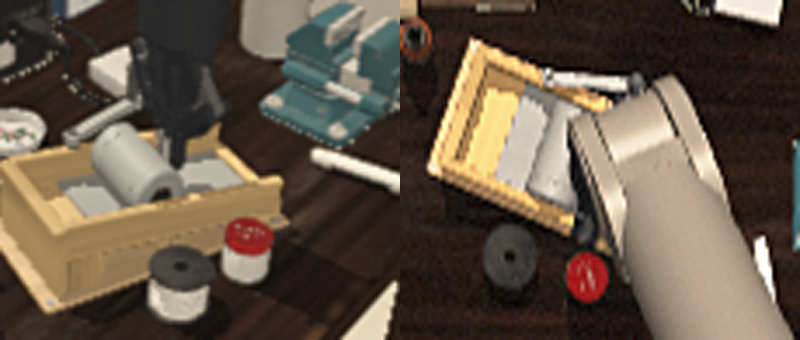

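The roller is about mid-ramp, square and guided by the rails, with the fingers directly behind it (left crop 178,140). Continuing, slower near the crest.

```bash
python3 -m inch '[[[0.001,0.0028,0.0004],0],[[0.002,0.0057,0.0007],0],[[0.003,0.0085,0.001],0],[[0.004,0.0113,0.0014],0],[[0.005,0.0141,0.0018],0],[[0.006,0.017,0.0022],0],[[0.007,0.0198,0.0025],0],[[0.008,0.0226,0.003],0]]' | grep -E 'pos|ft'
python3 -m inch '[[[0.001,0.0028,0.0004],0],[[0.002,0.0057,0.0007],0],[[0.003,0.0085,0.001],0],[[0.004,0.0113,0.0014],0],[[0.005,0.0141,0.0018],0],[[0.0055,0.0155,0.002],0],[[0.006,0.017,0.0022],0],[[0.0065,0.0184,0.0024],0]]' | grep -E 'pos|ft'
python3 -m inch '[[[0.0005,0.0014,0],0],[[0.001,0.0028,0],0],[[0.0015,0.0042,0],0],[[0.002,0.0057,0],0],[[0.0025,0.0071,0],0],[[0.003,0.0085,0],0],[[0.0035,0.0099,0],0],[[0.0035,0.0099,0],0]]' | grep -E 'pos|ft'
python3 -c "
from h import *
s=st()
b=bot.grab_frame('top')[160:245,235:350]
a=bot.grab_frame('scene')[130:230,238:368]
cv2.imwrite('pics/t5.png',np.hstack([cv2.resize(a,(400,340),interpolation=cv2.INTER_CUBIC),cv2.resize(b,(400,340),interpolation=cv2.INTER_CUBIC)]))"
```

```text
ee_pos: [0.5183, 0.0554, 0.0733]
ft_force: [-0.8, -3.3, 1.6]
ee_pos: [0.5247, 0.0735, 0.0757]
ft_force: [-1.0, -2.1, 2.1]
ee_pos: [0.5286, 0.0848, 0.0758]
ft_force: [1.3, -0.2, 0.6]
t 9.15 tcp [0.5286 0.0848 0.0758] rack [27.2 -0.1] yaw_y -0.339 z [ 0.001  0.002 -1.   ] F [ 1.3 -0.2  0.6] g 0.003
```

View pics/t5.png

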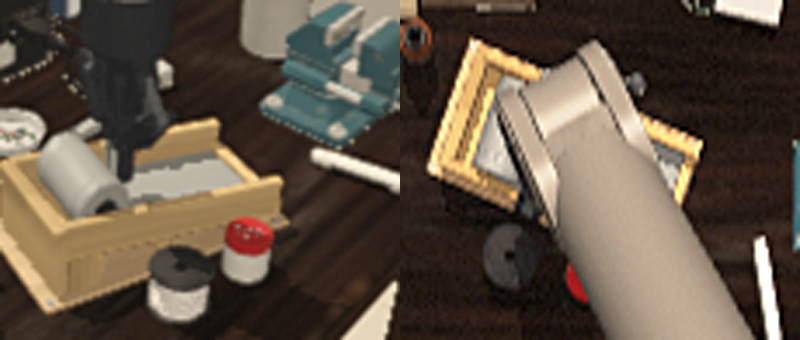

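The force has gone to zero and the roller lies in the seat at the upper end (left crop 80,175). I'll back off, rise and check.

```bash
python3 -m inch '[[[-0.002,-0.006,0],0],[[-0.004,-0.0113,0.01],0],[[-0.004,-0.0113,0.04],0],[[-0.004,-0.0113,0.08],0],[[-0.004,-0.02,0.12],0],[[0.0,-0.06,0.12],0],[[0.02,-0.1,0.12],0],[[0.04,-0.14,0.12],0]]' | grep -E 'pos|ft'
python3 -m inch '[[[0,-0.04,0],0.1],[[0,-0.08,0],0.2],[[0,-0.1,0],0.28],[[0,-0.1,0],0.28]]' | grep -E 'pos|ft'
python3 -c "
from h import *
s=st();print(s['qpos'].round(2))
b=bot.grab_frame('top')[160:245,235:350]
a=bot.grab_frame('scene')[130:230,238:368]
cv2.imwrite('pics/t6.png',np.hstack([cv2.resize(a,(390,300),interpolation=cv2.INTER_CUBIC),cv2.resize(b,(406,300),interpolation=cv2.INTER_CUBIC)]))"
```

```text
ee_pos: [0.5685, -0.0584, 0.1974]
ft_force: [0.4, -0.8, -0.8]
ee_pos: [0.5672, -0.162, 0.196]
ft_force: [0.2, 0.8, 0.3]
t 10.45 tcp [ 0.5672 -0.162   0.196 ] rack [-192.6 -118.9] yaw_y -0.067 z [-0.    -0.002 -1.   ] F [0.2 0.8 0.3] g 0.003
[ 0.56  0.37 -0.45  1.74  0.18  1.07 -0.02]
```

View pics/t6.png

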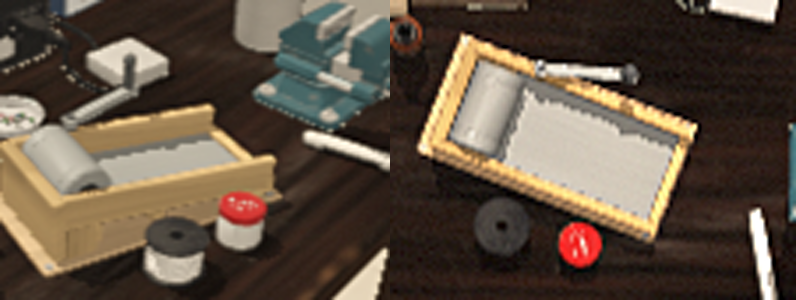

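Roller seated against the stop (left crop 65,160; right crop 488,110); the keeper is still open, with its post at right crop (630,72). Next, the swing path.

Run:
```python
from h import *
s=st()
c1,d1=ray("top",(303.0,180.2));c2,d2=ray("scene",(281.3,148.8))
A=np.stack([d1,-d2],1);k=np.linalg.lstsq(A,c2-c1,rcond=None)[0]
P=(c1+k[0]*d1+c2+k[1]*d2)/2;print("ball",P,np.linalg.norm(c1+k[0]*d1-c2-k[1]*d2),w2r(P)*1e3)
r=w2r(P)-[.041,-.052];q0=np.arctan2(r[1],-r[0]);print("q0",q0,np.hypot(*r))
def tp(q,off): return r2w(*(np.array([.041,-.052])+.08*np.array([-np.cos(q),np.sin(q)])-off*np.array([np.sin(q),np.cos(q)])))
p0=tp(q0,.0355);print("to start",p0-s["ee_pos"][:2],.102-s["ee_pos"][2],"twist",TH-np.pi/2-q0-(-.067))
a=p0;qa=q0
for j,q in enumerate(np.linspace(q0,1.57,25)):
    t=tp(q,.0205)
    print(j,round(q,2),((t-a)*1e3).round(1),round(-(q-qa),3))
    if j%8==0: a=t;qa=q
```

```text
t 10.55 tcp [ 0.568  -0.1565  0.1962] rack [-187.1 -117.8] yaw_y -0.062 z [ 0.001  0.001 -1.   ] F [0.5 1.  0.9] g -0.001
ball [0.57884619 0.00180115 0.10873743] 0.0033726931699209393 [-34.27373997 -75.19167758]
q0 -0.29886935935924075 0.07876541015785803
to start [0.04629534 0.15561564] -0.09417315318903415 twist 0.02567303256434411
0 -0.3 [-15.    0.6] -0.0
1 -0.22 [-6.3 -1.1] -0.078
2 -0.14 [-12.7  -1.7] -0.156
3 -0.07 [-19.2  -1.8] -0.234
4 0.01 [-25.6  -1.4] -0.311
5 0.09 [-31.9  -0.5] -0.389
6 0.17 [-38.2   0.9] -0.467
7 0.25 [-44.4   2.8] -0.545
8 0.32 [-50.4   5.2] -0.623
9 0.4 [-5.8  2.8] -0.078
10 0.48 [-11.3   6.1] -0.156
11 0.56 [-16.6   9.7] -0.234
12 0.64 [-21.6  13.8] -0.311
13 0.71 [-26.2  18.3] -0.389
14 0.79 [-30.5  23. ] -0.467
15 0.87 [-34.4  28.2] -0.545
16 0.95 [-37.9  33.6] -0.623
17 1.02 [-3.1  5.7] -0.078
18 1.1 [-5.7 11.5] -0.156
19 1.18 [-7.8 17.6] -0.234
20 1.26 [-9.5 23.8] -0.311
21 1.34 [-10.6  30.1] -0.389
22 1.41 [-11.3  36.5] -0.467
23 1.49 [-11.5  42.9] -0.545
24 1.57 [-11.2  49.4] -0.623
```

```bash
python3 -m inch '[[[0.023,0.04,0],0.02],[[0.035,0.08,0],0.02],[[0.046,0.12,0],0.02],[[0.046,0.155,0],0.02],[[0.046,0.155,-0.04],0.02],[[0.046,0.155,-0.075],0.02],[[0.046,0.155,-0.094],0.02],[[0.046,0.155,-0.094],0.02]]' | grep -E 'pos|ft'
python3 -c "
from h import *
s=st();print('target .6143 -.0009')
b=bot.grab_frame('top')[160:245,235:350]
a=bot.grab_frame('scene')[130:230,238:368]
cv2.imwrite('pics/t7.png',np.hstack([cv2.resize(a,(390,300),interpolation=cv2.INTER_CUBIC),cv2.resize(b,(406,300),interpolation=cv2.INTER_CUBIC)]))"
```

```text
ee_pos: [0.6113, 0.0007, 0.099]
ft_force: [0.0, -0.7, 0.5]
t 11.35 tcp [0.6113 0.0007 0.099 ] rack [ -24.5 -106.2] yaw_y -0.037 z [-0.006  0.001 -1.   ] F [ 0.  -0.7  0.5] g 0.005
target .6143 -.0009
```

View pics/t7.png

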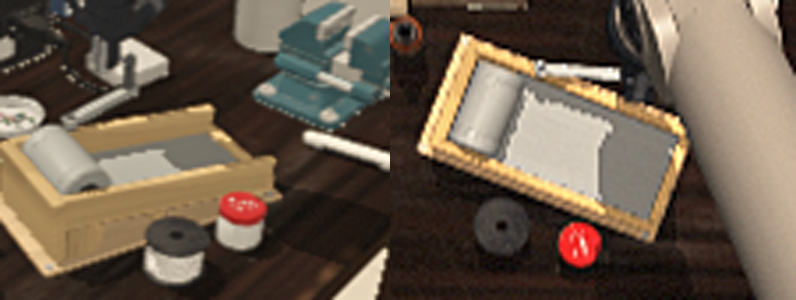

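The fingers are down on the outer side of the post (left crop ~105,55 against the post at 130,70). Starting the swing, 4 mm higher.

```bash
python3 -m inch '[[[0,-0.001,0.004],0],[[-0.006,-0.001,0.004],0],[[-0.012,-0.001,0.004],0],[[-0.018,-0.002,0.004],-0.08],[[-0.025,-0.003,0.004],-0.16],[[-0.031,-0.003,0.004],-0.23],[[-0.038,-0.002,0.004],-0.31],[[-0.044,-0.001,0.004],-0.39]]' | grep -E 'pos|ft'
python3 - <<'E'
from h import *
s=st()
def tp(q,off): return r2w(*(np.array([.041,-.052])+.08*np.array([-np.cos(q),np.sin(q)])-off*np.array([np.sin(q),np.cos(q)])))
print("ideal q.09",tp(.09,.0205),"yaw",TH-np.pi/2-.09)
b=bot.grab_frame('top')[160:245,235:350]
a=bot.grab_frame('scene')[130:230,238:368]
cv2.imwrite('pics/t8.png',np.hstack([cv2.resize(a,(390,300),interpolation=cv2.INTER_CUBIC),cv2.resize(b,(406,300),interpolation=cv2.INTER_CUBIC)]))
E
```

```text
ee_pos: [0.5699, -0.0032, 0.1065]
ft_force: [0.2, -1.7, 0.2]
t 12.25 tcp [ 0.5699 -0.0032  0.1065] rack [-41.9 -68.4] yaw_y -0.434 z [ 0.001 -0.001 -1.   ] F [ 0.2 -1.7  0.2] g 0.003
ideal q.09 [ 0.56736858 -0.00076092] yaw -0.4301963267948966
```

View pics/t8.png

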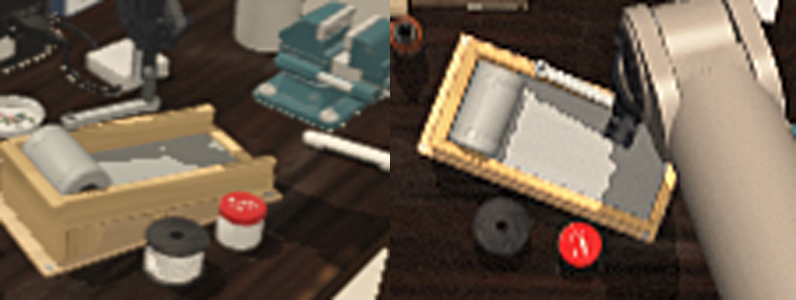

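The post is moving with the fingers (left crop 150,90), the bar now over the rail. Continuing.

```bash
python3 -m inch '[[[-0.007,0.002,0],-0.08],[[-0.013,0.005,0],-0.16],[[-0.02,0.008,0],-0.23],[[-0.026,0.01,0],-0.31],[[-0.031,0.014,0],-0.39],[[-0.036,0.017,0],-0.47],[[-0.041,0.021,0],-0.55],[[-0.046,0.026,0],-0.62]]' | grep -E 'pos|ft'
python3 -m inch '[[[-0.004,0.005,0],-0.08],[[-0.008,0.01,0],-0.16],[[-0.012,0.015,0],-0.23],[[-0.015,0.021,0],-0.31],[[-0.017,0.027,0],-0.39],[[-0.019,0.033,0],-0.47],[[-0.021,0.039,0],-0.55],[[-0.022,0.045,0],-0.62]]' | grep -E 'pos|ft'
python3 - <<'E'
from h import *
s=st()
def tp(q,off): return r2w(*(np.array([.041,-.052])+.08*np.array([-np.cos(q),np.sin(q)])-off*np.array([np.sin(q),np.cos(q)])))
print("ideal",tp(1.34,.0205),tp(1.57,.0205),"yaw",TH-np.pi/2-1.34,TH-np.pi)
b=bot.grab_frame('top')[160:245,235:350]
a=bot.grab_frame('scene')[130:230,238:368]
cv2.imwrite('pics/t9.png',np.hstack([cv2.resize(a,(390,300),interpolation=cv2.INTER_CUBIC),cv2.resize(b,(406,300),interpolation=cv2.INTER_CUBIC)]))
E
```

```text
ee_pos: [0.5242, 0.023, 0.1061]
ft_force: [-0.4, -0.3, 0.1]
ee_pos: [0.5017, 0.0683, 0.1059]
ft_force: [-0.9, -1.8, -0.1]
t 13.95 tcp [0.5017 0.0683 0.1059] rack [ 2.7 19.7] yaw_y -1.671 z [-0.001 -0.001 -1.   ] F [-0.9 -1.8 -0.1] g -0.003
ideal [0.50034042 0.06885641] [0.49983914 0.08780244] yaw -1.6801963267948967 -1.9109926535897932
```

```bash
python3 -m inch '[[[-0.001,0.006,0],-0.08],[[-0.001,0.012,0],-0.16],[[-0.001,0.016,0],-0.23],[[-0.001,0.018,0],-0.24],[[-0.001,0.018,0],-0.24]]' | grep -E 'pos|ft'
python3 -m inch '[[[0.0004,0.001,0],0],[[0.0007,0.002,0],0],[[0.001,0.003,0],0],[[0.001,0.003,0],0]]' | grep -E 'pos|ft'
python3 -c "
from h import *
st()"
```

```text
ee_pos: [0.5013, 0.0865, 0.1058]
ft_force: [-0.5, 0.2, -0.0]
ee_pos: [0.5023, 0.0895, 0.1057]
ft_force: [-0.1, 0.1, -1.2]
t 14.95 tcp [0.5023 0.0895 0.1057] rack [22.8 26.3] yaw_y -1.91 z [-0. -0. -1.] F [-0.1  0.1 -1.2] g -0.004
```

```bash
python3 -m inch '[[[0.0004,0.001,0],0],[[0.0007,0.002,0],0],[[0.001,0.003,0],0],[[0.001,0.003,0],0]]' | grep -E 'pos|ft'
python3 - <<'E'
from h import *
s=st()
# bar/post pixels: compare expected ball px if shut
print("expected ball px q=1.57,1.4", *[proj("scene",[*r2w(.041-.08*np.cos(q),-.052+.08*np.sin(q)),.106]).round(1) for q in(1.57,1.4,1.3)])
E
```

```text
ee_pos: [0.5028, 0.0912, 0.1056]
ft_force: [-1.8, -4.3, 2.9]
t 15.35 tcp [0.5028 0.0912 0.1056] rack [24.6 26.3] yaw_y -1.911 z [-0.001 -0.002 -1.   ] F [-1.8 -4.3  2.9] g -0.006
expected ball px q=1.57,1.4 [[277.9 174. ]] [[282.1 172.5]] [[284.4 171.4]]
```

Force rose to 4.6 N, squarely along the ramp, so the keeper is at its stop. Retreating, then checking numerically.

```bash
python3 -m inch '[[[-0.003,-0.009,0],0],[[-0.007,-0.02,0],0],[[-0.01,-0.028,0.01],0],[[-0.01,-0.028,0.05],0],[[-0.01,-0.028,0.1],0],[[0.0,-0.07,0.1],0],[[0.0,-0.11,0.1],0],[[0.0,-0.15,0.1],0]]' | grep -E 'pos|ft'
python3 -m inch '[[[0,-0.04,0],0],[[0,-0.08,0],0],[[0,-0.1,0],0],[[0,-0.1,0],0]]' | grep -E 'pos|ft'
python3 - <<'E'
from h import *
st()
n=bot.grab_frame("top");o=cv2.imread("pics/top0.png");cv2.imwrite("pics/top9.png",n)
# brightness profiles along rack x at bar height, for several y
for y in (-.03,-.01,.01):
    xs=np.arange(.0,.105,.004);px=proj("top",[[*r2w(x,y),.074] for x in xs])
    print(y,[int(n[int(round(v)),int(round(u))].mean()) for u,v in px],"\n  sat",[int(np.ptp(n[int(round(v)),int(round(u))])) for u,v in px])
# compare scene patch: ball position by change from the open picture
sn=bot.grab_frame("scene");s0=cv2.imread("pics/scene0.png")
u,v=proj("scene",[*r2w(.041,.028),.100])[0];print("post px",u,v)
g=sn[:,:,:].mean(2).astype(int)
print(g[int(v)-12:int(v)+10:2,int(u)-14:int(u)+15:2])
E
```

```text
ee_pos: [0.5036, -0.0592, 0.2073]
ft_force: [0.4, -0.0, -0.6]
ee_pos: [0.5025, -0.162, 0.2066]
ft_force: [-0.0, 0.2, 0.7]
t 16.55 tcp [ 0.5025 -0.162   0.2066] rack [-214.1  -57.9] yaw_y -1.917 z [ 0.001 -0.002 -1.   ] F [-0.   0.2  0.7] g -0.002
-0.03 [113, 119, 117, 118, 114, 119, 117, 123, 121, 113, 240, 218, 112, 91, 138, 153, 167, 180, 193, 205, 204, 196, 191, 187, 170, 125, 175] 
  sat [14, 16, 12, 13, 13, 15, 12, 11, 14, 16, 8, 28, 13, 11, 17, 18, 21, 22, 25, 24, 29, 25, 23, 23, 20, 3, 134]
-0.01 [200, 196, 201, 194, 200, 198, 200, 176, 117, 94, 227, 224, 103, 88, 131, 150, 172, 182, 202, 204, 206, 196, 191, 183, 170, 116, 182] 
  sat [26, 25, 28, 25, 29, 22, 24, 19, 14, 10, 24, 27, 11, 10, 15, 21, 21, 23, 25, 28, 28, 26, 27, 23, 19, 4, 129]
0.01 [199, 197, 199, 196, 198, 197, 201, 213, 116, 131, 227, 235, 100, 71, 108, 148, 163, 189, 197, 204, 213, 202, 192, 189, 148, 66, 199] 
  sat [24, 25, 23, 25, 27, 25, 27, 26, 14, 18, 21, 22, 12, 10, 15, 19, 23, 22, 23, 26, 24, 28, 27, 26, 9, 30, 125]
post px 277.7182487919952 176.01172533498158
[[ 34  31  35  31  31  28  28  27  29  28  28  29  30  29  26]
 [ 27  30  29  29  27  26  28  27  26  25  23  23  19  14  23]
 [ 81  25  30  28  24  26  20  13  22  45  78  93 144 201 191]
 [175  41  28  42  74  98 141 198 191 191 187 166 150 138 133]
 [188 182 176 183 184 165 141 127 132 129 129 130 127 126 124]
 [135 187 176 119 120 116 101  87  95 120 120 120 121 121 121]
 [118 137 187 177 122 113  66  67 106 121 120 119 119 119 118]
 [155 119 140 189 178 115  66  69 120 117 117 113 110 108 109]
 [172 151 117 141 189 175  67  66 109 108 115 116 178 180 180]
 [178 170 148 112 145 180  65  77 182 179 181 181 179 179 180]
 [184 178 172 148 169 129  77  70 164 179 178 177 178 178 179]]
```

The bar shows as bright pixels at rack x≈40–44 mm for every y tested, so it stands square across the ramp. The roller spans x≈50–98 mm, so it's seated. Handing in.

```bash
python3 -c "
from plant import bot
print(bot.finish_job())"
```

```text
the job is handed in; nothing more can be done
None
```

The roller is in the seat against the stop, the keeper is shut square across behind it, and I handed the job in at about 17 s of the 58 s allowed; no verdict came back, and I last saw the spool and jar unmoved but did not re-measure the bystanders after the keeper was shut.

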